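# Set a straightedge against two stop screws and weigh it down

## Task

On the metal layout plate, slide the straightedge until its graduated edge touches the tips of both stop screws at once, and keep a light, steady push on it for about a second so that it bears on both; push gently, as more than about 15 N on either stop spoils its setting. Then let go and gently stand (do not drop) the steel weight upright on the middle of the straightedge so that it stays there, still touching both screws. Leave the other things alone.

Things in the scene. Friction and masses are not known exactly. Their poses are not given: they have to be found in the camera images.
- plate: Fixed grey metal layout plate with a grid of small dark holes, 240 (x) x 320 (y) x 10 mm high, lying on the bench. Origin: centre of its underside; its top is 10 mm above that. Its x axis points from the straightedge towards the two stops.
- stop_a: Left stop (+y side of the plate), fixed: a dark block 30 (x) x 26 (y) x 28 mm high. Origin: centre of its underside, on the plate. A locked, rigid steel screw 8 mm thick runs through it along x, 10 mm above the plate; its round nose sticks out towards the straightedge (-x). The nose's tip is not measured: it lies 21 to 35 mm from the block's centre.
- stop_b: Right stop (-y side of the plate), like stop_a but with its own screw setting, also unmeasured (tip 21 to 35 mm from the block's centre, towards -x): the line through the two tips may be turned up to about 0.1 rad from the line through the blocks.
- straightedge_mid (a point): Centre (half-way up) of the loose straightedge: a steel bar 45 (x) x 240 (y) x 18 mm high, about 0.4 kg, flat on the plate. y runs along it; x points to its graduated working edge (fine marks along the top), the side that faces the stops, 22.5 mm from this point. Polished and slippery: it slides under about 1 to 2 N; held up by one screw only, about 3 to 6 N at its middle swings it onto the other.
- straightedge: The same straightedge, origin at the centre of its underside, same axes.
- weight_mid (a point): Centre (half-way up) of the loose steel weight standing upright on the bench, 62 mm high, about 0.45 kg: a cylinder 40 mm across up to 36 mm from its foot, then a thin neck, then a round knob 24 mm across from 49 to 62 mm above its foot. z points up.
- weight: The same weight, origin at the centre of its foot.
- small_beaker: Bystander: small clear plastic beaker, 52 mm across, 63 mm high, standing on the bench on the other side of the plate from the weight. Origin at its foot. Leave it alone.
- slide_box: Bystander: small carton 31 x 78 x 20 mm high lying on the plate between and behind the stops, out of the straightedge's way. Origin at the centre of its underside. Leave it alone.
- dropper: Bystander: white dropper bottle, 33 mm across, 70 mm high, on the bench. Origin at its foot. Leave it alone.
- tape: Bystander: roll of tape lying flat, 96 mm across, 25 mm high, on the bench. Origin at its underside. Leave it alone.
Not all that is in view belongs to the job. Leave any orange look-alike of the weight alone.

How it is judged:
By the outcome, as a careful person would: the job done as asked, in the order asked, and still so for the second after the job is handed in, with the robot touching nothing.
It also fails if it takes over 72 s, if anything falls off the work surface, if the arm or the gripper's body presses on something with over 40 N, if the wrist force passes 120 N, or if a joint passes its speed limit or range.

## Robot

A 6-joint arm with a two-finger parallel gripper is mounted at the origin on the work surface; the furniture and walls round the work are solid. World frame = base frame: x ahead of the robot, y to its left, z up, the work surface at z = 0. Lengths are in m, angles in degrees, forces in N, time in s.
With the tool pointing down it reaches from about 0.35 to 0.875 m from the base axis. Payload 4.2 kg.
Tool frame: the origin (TCP) lies where the fingers leave the gripper's body, on its centre line; the fingertips stand 70 mm ahead of it and the grasp point (between the pads) lies 51 mm ahead of it; z points along the fingers, y is the direction in which the jaws open and shut (so a half turn about z gives the same grasp; the last joint's range is limited). The gripper opens to 87 mm and grips with 3 to 60 N. Pads are 19 mm wide; open, the fingers measure 117 mm over their backs; the gripper's body (75 mm by 190 mm) begins 51 mm behind the grasp point.
Start: joints at [-59.782, 22.042, 0.453, 0, -68.411, -14.817], TCP at [0.166, -0.603, 0.292] pointing down, gripper open.
Joint ranges: [-179.83, 179.83], [-69.29, 118.12], [-61.27, 80.66], [-181.25, 117.63], [-171.15, -9.14], [-177.46, 177.46]. Speed limits (degrees/s): [159.86, 159.86, 180, 180, 180, 180].

## Interface

Orientations are given as a 3x3 rotation matrix whose columns are the frame's x, y, z axes.
In Python, from station import sense, capture, camera_model, finish_job gives the robot as it stands.
- The arm moves only by the shell command python3 -m inch 'ROWS'. ROWS is JSON, a list of rows, each an object with "hand": the closure, from 0 (fully open) to 1 (shut); "slide": the shift along the world's x, y, z in cm, a list of three; "yaw": the turn about the world's z in rad. A call has 1 to 10 rows; each row is the pose to reach, as a shift and turn from the pose commanded when the call began; what a row does not reach only later rows make up. A row lasts 1/8 s, in which the tool goes at most 62.5 mm and 10.7 degrees, less where a joint would pass 70% of its speed; a pose out of reach is approached as far as the arm can. A call with a gripper value outside its range is refused whole. The fingers move at their own pace and stop on an object; the grip force is fixed at half the most. Time passes only in rows, so rows that repeat a pose let the fingers close. It gives the time, the measured TCP pose, the force and the opening at its end, in the units of the state.
- sense(): the state, without advancing time (a new reading comes with each control period).
- capture(name): name is "scene" or "top" or "wrist"; returns the picture (480x640x3 uint8, blue, green, red); there is no depth.
- camera_model(name): a dict with "mtx" (3x3 intrinsics, pixels), "xyz" and "orientation" of the camera in the world; the wrist camera has in their place "tool_from_camera" (4x4, takes a point from camera to tool coordinates, whose origin is the TCP and whose axes are the flange's). Camera axes: x right, y up, looking along -z (the intrinsics and any distortion apply to the point x, -y, -z); pixel columns grow to the right and rows downward; lengths in m; the calibration is good to about 2 mm. A picture is of the moment at which its call begins: read the wrist's pose just before it. camera_model takes no time and is no camera call.
- finish_job(): hands the job in, once; it reports no verdict.
The state is a dict: "time_s": time; "joints": joint angles; "joint_velocities": joint speeds; "effort": joint torques, N m; "tcp_pos": TCP position; "ee_rot": TCP orientation; "wrist_force": force on the tool from outside, world axes, zero at the start; "moment": the same for the moment, N m; "gripper_width": opening from 0.0 (shut) to 1.0 (fully open).
Only numpy, scipy, OpenCV 4.12 (cv2) and the standard library are available. Lean on these libraries where they do the work, as an engineer would, in place of code of your own. Each camera call takes 0.05 s, during which the arm holds its last target. There are 200 camera calls.

## Working session

There is one attempt and no reset: what is moved stays moved. The work goes in short steps, Python scripts to look and compute and a shell command to move; the robot and the scene stay as the last step left them, time stands still between calls to the robot, and variables do not carry over. Pictures are saved under pics/ and viewed, about 8 in all and at most 12, crops included, and the job is handed in when it is done.

```bash
mkdir -p pics; cat > h.py <<'E'
import numpy as np,cv2
from station import sense,capture,camera_model,finish_job
def cam(n):
    m=camera_model(n); K=np.array(m["mtx"])
    if n=="wrist":
        s=sense(); T=np.array(m["tool_from_camera"]); R=np.array(s["ee_rot"])
        return K,R@T[:3,:3],R@T[:3,3]+np.array(s["tcp_pos"]),m
    return K,np.array(m["orientation"]),np.array(m["xyz"]),m
def ray(c,uv,z):
    K,R,p,m=c; D=m.get("dist",m.get("distortion"))
    q=cv2.undistortPoints(np.array([[uv]],float),K,None if D is None else np.array(D,float))[0,0]
    d=R@np.array([q[0],-q[1],-1.]); return p+d*(z-p[2])/d[2]
def proj(c,P):
    K,R,p,m=c; D=m.get("dist",m.get("distortion"))
    q=R.T@(np.array(P,float)-p); return cv2.projectPoints(np.array([[q[0],-q[1],-q[2]]]),np.zeros(3),np.zeros(3),K,None if D is None else np.array(D,float))[0].ravel()
E
python3 - <<'E'
from h import *
s=sense();print(s)
for n in("top","scene"):
    print(camera_model(n)); cv2.imwrite(f"pics/{n}0.png",capture(n))
print(camera_model("wrist"))
E
```

```text
{'time_s': 0.0, 'joints': array([-5.97816534e+01,  2.20908667e+01,  3.81102951e-01, -2.93589629e-02,
       -6.84124909e+01, -1.48159799e+01]), 'joint_velocities': array([-0.10785824,  0.02948895,  0.05125383,  0.00724684, -0.04786287,
       -0.03185537]), 'effort': array([ 6.62284019e-04, -3.90670288e+01,  1.87405139e+01,  4.21999767e+00,
        1.09381479e-02, -1.84273822e-04]), 'tcp_pos': array([ 0.16589849, -0.60211471,  0.29116642]), 'ee_rot': array([[-9.64134596e-01, -2.65412967e-01, -6.62160702e-04],
       [-2.65413779e-01,  9.64132348e-01,  2.08356339e-03],
       [ 8.54058119e-05,  2.18458212e-03, -9.99997610e-01]]), 'wrist_force': array([ 0.46923183, -0.32812326, -0.25442791]), 'moment': array([ 0.01390672,  0.04217427, -0.01220456]), 'gripper_width': 1.0037333602896426}
{'mtx': array([[479.35147401,   0.        , 315.40854419],
       [  0.        , 479.35147401, 237.47590751],
       [  0.        ,   0.        ,   1.        ]]), 'xyz': array([ 0.39687768, -0.02942807,  1.19490255]), 'orientation': array([[-0.01369471,  0.99229445, -0.12314295],
       [-0.99986329, -0.
[... 277 characters left out ...]
 0.64527281]), 'orientation': array([[-0.53540627,  0.55061265, -0.6404419 ],
       [-0.84448185, -0.33660538,  0.41659   ],
       [ 0.01380354,  0.76388646,  0.64520302]])}
{'mtx': array([[390.76782552,   0.        , 317.81343239],
       [  0.        , 390.76782552, 242.25093254],
       [  0.        ,   0.        ,   1.        ]]), 'tool_from_camera': array([[-7.95094775e-04,  9.61864527e-01,  2.73525134e-01,
         7.46483418e-02],
       [ 9.99999595e-01,  8.80264495e-04, -1.88650815e-04,
        -7.88370553e-04],
       [-4.22230991e-04,  2.73524873e-01, -9.61864837e-01,
        -9.25019796e-02],
       [ 0.00000000e+00,  0.00000000e+00,  0.00000000e+00,
         1.00000000e+00]])}
```

View pics/top0.png

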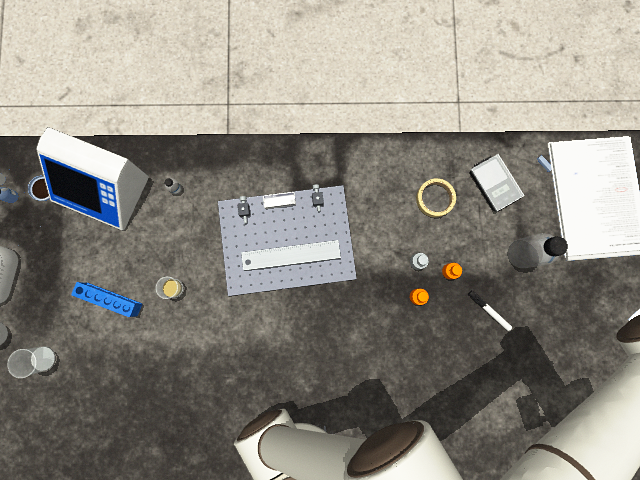

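View pics/scene0.png

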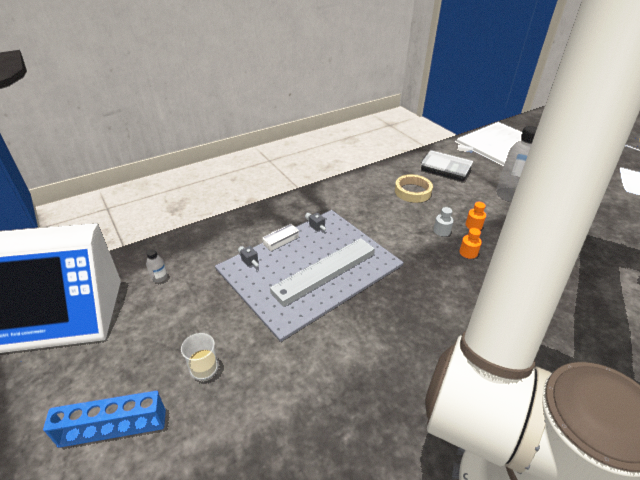

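The top view shows the plate around (288,240), with the stop screws near (244,220) and (318,206), the bar running from (242,262) to (341,248), and the steel weight at (420,261). The orange look-alikes are at (454,270) and (420,297). I'll enlarge this area.

```bash
python3 - <<'E'
from h import *
I=cv2.imread("pics/top0.png")
def crop(x,y,w,h):
    return cv2.resize(I[y:y+h,x:x+w],None,fx=5,fy=5,interpolation=cv2.INTER_CUBIC)
cv2.imwrite("pics/c1.png",crop(212,180,150,120))
E
```

```text
(no output)
```

View pics/c1.png

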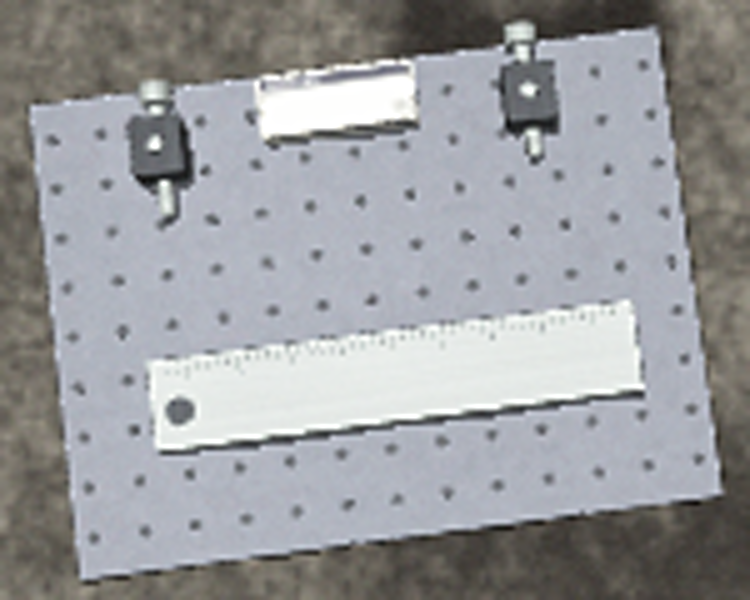

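The crop shows screw tips at about (168,223) and (537,159), and bar-top corners at (147,360), (632,300), (643,390) and (157,453). The plate corners are (30,105), (658,27), (722,492) and (82,580).

```bash
python3 - <<'E'
from h import *
c=cam("top")
f=lambda u,v:(212+(u+.5)/5-.5,180+(v+.5)/5-.5)
P={}
for n,uv,z in [("tipA",(168,222),.02),("tipB",(537,159),.02),("b1",(147,360),.028),("b2",(632,300),.028),("b3",(643,390),.028),("b4",(157,453),.028),
 ("p1",(30,105),.01),("p2",(658,27),.01),("p3",(722,492),.01),("p4",(82,580),.01),("blkA",(157,147),.038),("blkB",(528,93),.038),("screwAroot",(164,185),.02)]:
    P[n]=ray(c,f(*uv),z); print(n,P[n].round(4))
print("weight",ray(c,(420.5,257),.062))
n=lambda a,b:np.linalg.norm(P[a]-P[b])
print(n("b1","b2"),n("b2","b3"),n("b1","b4"),n("p1","p2"),n("p2","p3"),n("p1","p4"))
a=lambda i,j:(np.degrees(np.arctan2(*(P[i]-P[j])[[0,1]]*[-1,1])))
for i,j in [("p1","p2"),("p4","p3"),("b1","b2"),("b4","b3"),("tipA","tipB"),("blkA","blkB")]: print(i,j,a(i,j))
print("mid",(P["b1"]+P["b2"]+P["b3"]+P["b4"])/4,"plate",(P["p1"]+P["p2"]+P["p3"]+P["p4"])/4)
I=cv2.imread("pics/top0.png")
E
python3 -c "
import cv2
I=cv2.imread('pics/top0.png');cv2.imwrite('pics/c2.png',cv2.resize(I[235:315,395:475],None,fx=6,fy=6,interpolation=cv2.INTER_CUBIC))"
```

```text
tipA [0.5785 0.131  0.02  ]
tipB [ 0.6079 -0.0521  0.02  ]
b1 [0.5092 0.1399 0.028 ]
b2 [ 0.5357 -0.0976  0.028 ]
b3 [ 0.4914 -0.1021  0.028 ]
b4 [0.4638 0.1348 0.028 ]
p1 [0.6403 0.2018 0.01  ]
p2 [ 0.6766 -0.1145  0.01  ]
p3 [ 0.4419 -0.1412  0.01  ]
p4 [0.4031 0.1737 0.01  ]
blkA [0.6129 0.1341 0.038 ]
blkB [ 0.6376 -0.0478  0.038 ]
screwAroot [0.5971 0.1331 0.02  ]
weight [ 0.48762221 -0.29074613  0.062     ]
0.23889288420367535 0.04455137570766007 0.04571704079073546 0.31836595686140806 0.23622237890117712 0.23880552031197902
p1 p2 6.559625900870836
p4 p3 7.025915042708683
b1 b2 6.371498583198474
b4 b3 6.652118899501377
tipA tipB 9.132294096243209
blkA blkB 7.750986167206783
mid [0.50004525 0.01874105 0.028     ] plate [0.54048871 0.02995916 0.01      ]
```

View pics/c2.png

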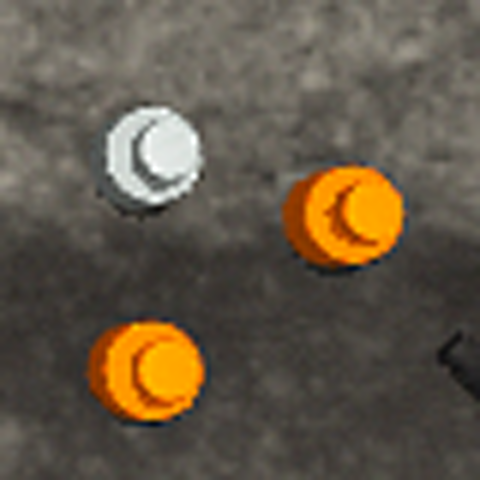

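Measured sizes match the given ones to about 1 mm. The bar is at 6.5° and the tip line at 9.1°. I'll move above the area behind the bar with the jaws shut and check with the wrist camera.

```bash
python3 -m inch '[{"hand":1,"slide":[2,4,0],"yaw":-0.01},{"hand":1,"slide":[4.5,10,-1],"yaw":-0.03},{"hand":1,"slide":[7,15.5,-2],"yaw":-0.05},{"hand":1,"slide":[9.5,21,-3],"yaw":-0.07},{"hand":1,"slide":[12,26.5,-4],"yaw":-0.09},{"hand":1,"slide":[14.5,32,-5],"yaw":-0.11},{"hand":1,"slide":[17,37.5,-6],"yaw":-0.11},{"hand":1,"slide":[19.5,43,-7],"yaw":-0.11},{"hand":1,"slide":[22,48.5,-8],"yaw":-0.11},{"hand":1,"slide":[24.5,54,-9],"yaw":-0.11}]'
python3 -m inch '[{"hand":1,"slide":[2,4,0],"yaw":0},{"hand":1,"slide":[3,6,0],"yaw":0},{"hand":1,"slide":[3.5,7.4,0],"yaw":0},{"hand":1,"slide":[3.5,7.4,0],"yaw":0},{"hand":1,"slide":[3.5,7.4,0],"yaw":0}]'
python3 - <<'E'
from h import *
s=sense();print(s["time_s"],s["tcp_pos"],s["wrist_force"],s["ee_rot"][:,1])
cv2.imwrite("pics/w1.png",capture("wrist"))
E
```

```text
time_s: 1.35
tcp_pos: [0.4113, -0.0605, 0.2021]
ee_rot: [[-0.987, -0.159, 0.001], [-0.159, 0.987, 0.0], [-0.001, -0.0, -1.0]]
wrist_force: [1.5, -0.7, 0.0]
gripper_width: 0.019
time_s: 1.98
tcp_pos: [0.4454, 0.0107, 0.2021]
ee_rot: [[-0.988, -0.157, -0.001], [-0.157, 0.988, -0.0], [0.001, -0.0, -1.0]]
wrist_force: [0.8, -0.4, -0.4]
gripper_width: 0.003
1.975 [0.44539739 0.0107485  0.2021128 ] [ 0.83094141 -0.392309   -0.41343388] [-1.57224969e-01  9.87562812e-01 -4.42000777e-05]
```

View pics/w1.png

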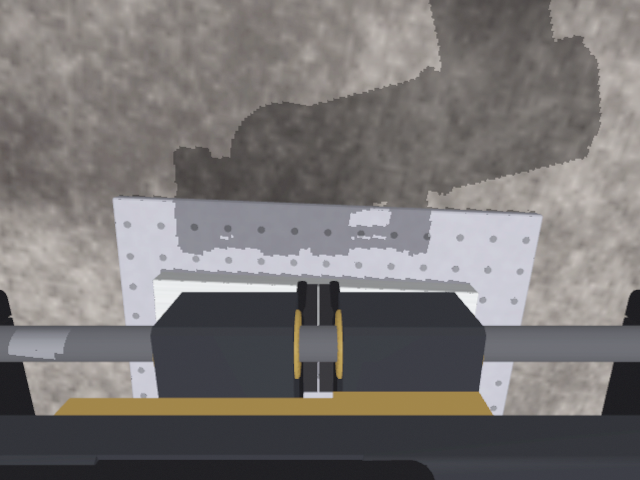

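The wrist image's up direction points at the robot. The bar's rear top edge runs from about (156,281) to (473,291), and the shut fingertips are at about (318,283).

```bash
python3 - <<'E'
from h import *
c=cam("wrist")
for uv in[(156,281),(474,292)]: print(ray(c,uv,.028))
s=sense();print(proj(c,s["tcp_pos"]+s["ee_rot"][:,2]*.07))
for p in [(.4914,-.1021,.028),(.4638,.1348,.028)]:print(proj(c,p))
E
```

```text
[ 0.49418996 -0.10194105  0.028     ]
[0.46637893 0.12966957 0.028     ]
[319.45908589 302.5790515 ]
[155.95109554 277.42907393]
[481.70007122 289.79611883]
```

```bash
python3 -m inch '[{"hand":1,"slide":[0,0,-3],"yaw":0},{"hand":1,"slide":[0,0,-7],"yaw":0},{"hand":1,"slide":[0,0,-10],"yaw":0},{"hand":1,"slide":[0,0,-11.5],"yaw":0},{"hand":1,"slide":[0,0,-11.5],"yaw":0},{"hand":1,"slide":[0,0,-11.5],"yaw":0}]'
python3 -m inch '[{"hand":1,"slide":[0.4,0.06,0],"yaw":0},{"hand":1,"slide":[0.8,0.13,0],"yaw":0},{"hand":1,"slide":[1.2,0.19,0],"yaw":0},{"hand":1,"slide":[1.5,0.24,0],"yaw":0},{"hand":1,"slide":[1.7,0.27,0],"yaw":0},{"hand":1,"slide":[1.9,0.30,0],"yaw":0},{"hand":1,"slide":[2.1,0.34,0],"yaw":0},{"hand":1,"slide":[2.3,0.37,0],"yaw":0},{"hand":1,"slide":[2.5,0.40,0],"yaw":0},{"hand":1,"slide":[2.7,0.43,0],"yaw":0}]'
```

```text
time_s: 2.78
tcp_pos: [0.4464, 0.0112, 0.0879]
ee_rot: [[-0.988, -0.158, 0.001], [-0.158, 0.988, 0.0], [-0.001, 0.0, -1.0]]
wrist_force: [-0.3, -0.2, -0.2]
gripper_width: 0.0
time_s: 4.03
tcp_pos: [0.4728, 0.0156, 0.087]
ee_rot: [[-0.987, -0.158, -0.001], [-0.158, 0.987, -0.0], [0.001, -0.0, -1.0]]
wrist_force: [-0.8, -0.0, -0.9]
gripper_width: 0.006
```

```bash
python3 -m inch '[{"hand":1,"slide":[0.3,0.05,0],"yaw":0},{"hand":1,"slide":[0.7,0.11,0],"yaw":0},{"hand":1,"slide":[1.1,0.18,0],"yaw":0},{"hand":1,"slide":[1.5,0.24,0],"yaw":0},{"hand":1,"slide":[1.9,0.30,0],"yaw":0},{"hand":1,"slide":[2.3,0.37,0],"yaw":0},{"hand":1,"slide":[2.7,0.43,0],"yaw":0},{"hand":1,"slide":[3.1,0.5,0],"yaw":0},{"hand":1,"slide":[3.4,0.54,0],"yaw":0},{"hand":1,"slide":[3.6,0.58,0],"yaw":0}]'
python3 -m inch '[{"hand":1,"slide":[0.2,0.03,0],"yaw":0},{"hand":1,"slide":[0.4,0.06,0],"yaw":0},{"hand":1,"slide":[0.5,0.08,0],"yaw":0},{"hand":1,"slide":[0.6,0.10,0],"yaw":0},{"hand":1,"slide":[0.6,0.10,0],"yaw":0},{"hand":1,"slide":[0.6,0.10,0],"yaw":0}]'
python3 - <<'E'
from h import *
I=capture("top");cv2.imwrite("pics/t2.png",I)
cv2.imwrite("pics/c3.png",cv2.resize(I[180:300,212:362],None,fx=5,fy=5,interpolation=cv2.INTER_CUBIC))
E
```

```text
time_s: 5.28
tcp_pos: [0.5091, 0.0216, 0.0872]
ee_rot: [[-0.987, -0.158, -0.0], [-0.158, 0.987, -0.0], [0.0, -0.0, -1.0]]
wrist_force: [-2.3, -0.5, 0.0]
gripper_width: 0.005
time_s: 6.02
tcp_pos: [0.5152, 0.0226, 0.0873]
ee_rot: [[-0.987, -0.158, 0.0], [-0.158, 0.987, 0.0], [-0.0, 0.0, -1.0]]
wrist_force: [-0.3, -0.5, -0.0]
gripper_width: 0.007
```

View pics/c3.png

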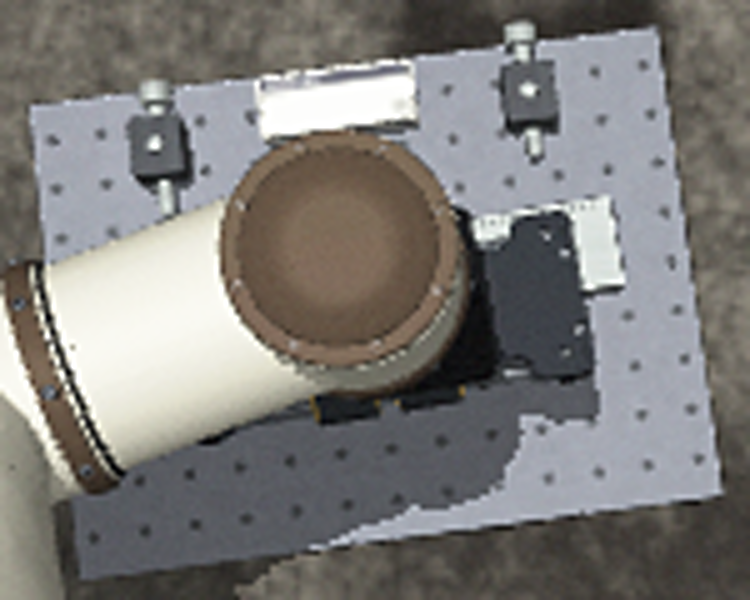

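The right end of the bar is at (609,196)–(625,286) and its working edge is about 22 mm short of tip B. I'll advance more slowly.

```bash
python3 -m inch '[{"hand":1,"slide":[0.2,0.03,0],"yaw":0},{"hand":1,"slide":[0.4,0.06,0],"yaw":0},{"hand":1,"slide":[0.6,0.1,0],"yaw":0},{"hand":1,"slide":[0.8,0.13,0],"yaw":0},{"hand":1,"slide":[1.0,0.16,0],"yaw":0},{"hand":1,"slide":[1.1,0.18,0],"yaw":0},{"hand":1,"slide":[1.2,0.19,0],"yaw":0},{"hand":1,"slide":[1.3,0.21,0],"yaw":0},{"hand":1,"slide":[1.4,0.22,0],"yaw":0}]'
python3 -m inch '[{"hand":1,"slide":[0.05,0.01,0],"yaw":0},{"hand":1,"slide":[0.1,0.02,0],"yaw":0},{"hand":1,"slide":[0.15,0.02,0],"yaw":0},{"hand":1,"slide":[0.2,0.03,0],"yaw":0}]'
python3 -m inch '[{"hand":1,"slide":[0.05,0.01,0],"yaw":0},{"hand":1,"slide":[0.1,0.02,0],"yaw":0},{"hand":1,"slide":[0.15,0.02,0],"yaw":0}]'
```

```text
time_s: 7.2
tcp_pos: [0.529, 0.0248, 0.0872]
ee_rot: [[-0.987, -0.158, -0.0], [-0.158, 0.987, 0.0], [0.0, 0.0, -1.0]]
wrist_force: [-1.5, 0.5, 0.7]
gripper_width: 0.006
time_s: 7.7
tcp_pos: [0.531, 0.0251, 0.0873]
ee_rot: [[-0.987, -0.158, -0.0], [-0.158, 0.987, -0.0], [0.0, -0.0, -1.0]]
wrist_force: [-2.1, -0.2, 1.0]
gripper_width: 0.003
time_s: 8.07
tcp_pos: [0.5326, 0.0253, 0.0873]
ee_rot: [[-0.987, -0.158, 0.0], [-0.158, 0.987, 0.0], [-0.0, 0.0, -1.0]]
wrist_force: [-2.0, 0.2, 0.0]
gripper_width: 0.003
```

Next, 0.5 mm rows in short calls, watching the force.

```bash
python3 -m inch '[{"hand":1,"slide":[0.05,0.01,0],"yaw":0},{"hand":1,"slide":[0.1,0.02,0],"yaw":0}]' | grep -E 'tcp|force'
python3 -m inch '[{"hand":1,"slide":[0.05,0.01,0],"yaw":0},{"hand":1,"slide":[0.1,0.02,0],"yaw":0}]' | grep -E 'tcp|force'
python3 -m inch '[{"hand":1,"slide":[0.05,0.01,0],"yaw":0},{"hand":1,"slide":[0.1,0.02,0],"yaw":0}]' | grep -E 'tcp|force'
```

```text
tcp_pos: [0.5335, 0.0255, 0.0872]
wrist_force: [-2.7, -1.1, 2.1]
tcp_pos: [0.5345, 0.0256, 0.0872]
wrist_force: [-1.9, 0.3, 1.2]
tcp_pos: [0.5355, 0.0259, 0.0872]
wrist_force: [-1.7, -0.5, 0.2]
```

```bash
python3 -m inch '[{"hand":1,"slide":[0.05,0.01,0],"yaw":0}]' | grep -E 'tcp|force'
python3 -m inch '[{"hand":1,"slide":[0.05,0.01,0],"yaw":0}]' | grep -E 'tcp|force'
python3 -m inch '[{"hand":1,"slide":[0.04,0.01,0],"yaw":0}]' | grep -E 'tcp|force'
python3 -m inch '[{"hand":1,"slide":[0.04,0.01,0],"yaw":0}]' | grep -E 'tcp|force'
```

```text
tcp_pos: [0.536, 0.026, 0.0873]
wrist_force: [-2.1, 0.0, 1.0]
tcp_pos: [0.5365, 0.0261, 0.0873]
wrist_force: [-1.9, -1.0, 1.9]
tcp_pos: [0.5369, 0.0262, 0.0873]
wrist_force: [-1.5, 0.1, 1.3]
tcp_pos: [0.5373, 0.0263, 0.0872]
wrist_force: [-1.7, -0.4, 1.1]
```

```bash
python3 - <<'E'
from h import *
I=capture("top");cv2.imwrite("pics/t3.png",I);s=sense();print(s["wrist_force"],s["time_s"])
J=capture("scene");cv2.imwrite("pics/s3.png",J)
a=cv2.resize(I[195:255,300:345],None,fx=9,fy=9,interpolation=cv2.INTER_CUBIC)
b=cv2.resize(J[205:305,220:350],None,fx=5.4,fy=5.4,interpolation=cv2.INTER_CUBIC)[:540]
b=cv2.resize(J[200:290,225:300],None,fx=5,fy=6,interpolation=cv2.INTER_CUBIC)
cv2.imwrite("pics/c4.png",np.hstack([a,b]))
E
```

```text
[-2.37118361 -0.91727613  1.58979071] 9.375
```

View pics/c4.png

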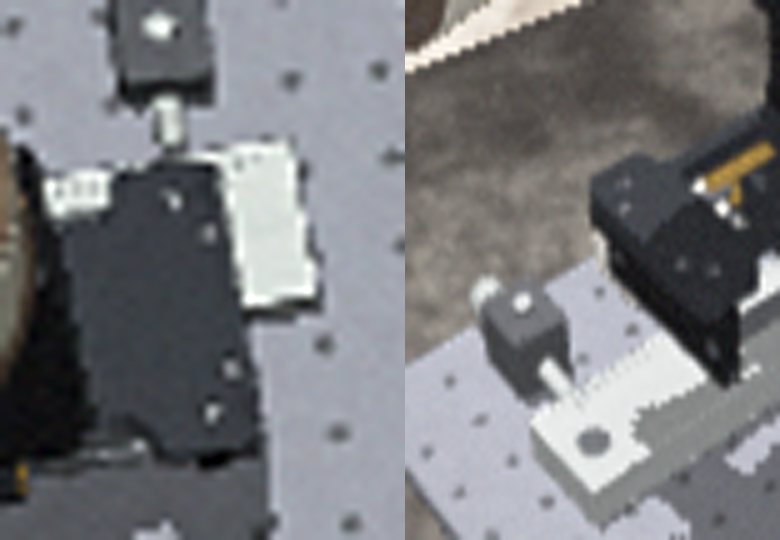

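Both tips look within 1–2 mm of the edge: tip B at (168,150) in the left panel, tip A at (575,395) in the right. I'll creep on.

```bash
python3 -m inch '[{"hand":1,"slide":[0.03,0.005,0],"yaw":0}]' | grep -E 'tcp|force'
python3 -m inch '[{"hand":1,"slide":[0.03,0.005,0],"yaw":0}]' | grep -E 'tcp|force'
python3 -m inch '[{"hand":1,"slide":[0.03,0.005,0],"yaw":0}]' | grep -E 'tcp|force'
python3 -m inch '[{"hand":1,"slide":[0.03,0.005,0],"yaw":0}]' | grep -E 'tcp|force'
```

```text
tcp_pos: [0.5376, 0.0263, 0.0872]
wrist_force: [-2.4, -0.0, 0.1]
tcp_pos: [0.5379, 0.0264, 0.0872]
wrist_force: [-1.4, -0.8, 1.0]
tcp_pos: [0.5382, 0.0264, 0.0872]
wrist_force: [-1.7, -0.9, 1.5]
tcp_pos: [0.5385, 0.0265, 0.0872]
wrist_force: [-2.5, -0.0, 1.1]
```

```bash
python3 -m inch '[{"hand":1,"slide":[0.03,0.005,0],"yaw":0}]' | grep -E 'tcp|force'
python3 -m inch '[{"hand":1,"slide":[0.03,0.005,0],"yaw":0}]' | grep -E 'tcp|force'
python3 -m inch '[{"hand":1,"slide":[0.03,0.005,0],"yaw":0}]' | grep -E 'tcp|force'
python3 -m inch '[{"hand":1,"slide":[0.03,0.005,0],"yaw":0}]' | grep -E 'tcp|force'
```

```text
tcp_pos: [0.5388, 0.0265, 0.0872]
wrist_force: [-2.5, -0.3, 1.2]
tcp_pos: [0.5391, 0.0266, 0.0872]
wrist_force: [-1.6, -0.4, 0.3]
tcp_pos: [0.5394, 0.0266, 0.0872]
wrist_force: [-1.3, -0.1, -0.2]
tcp_pos: [0.5397, 0.0267, 0.0872]
wrist_force: [-2.3, -0.4, 1.0]
```

```bash
python3 -m inch '[{"hand":1,"slide":[0.03,0.005,0],"yaw":0}]' | grep -E 'tcp|force'
python3 -m inch '[{"hand":1,"slide":[0.03,0.005,0],"yaw":0}]' | grep -E 'tcp|force'
python3 -m inch '[{"hand":1,"slide":[0.03,0.005,0],"yaw":0}]' | grep -E 'tcp|force'
```

```text
tcp_pos: [0.54, 0.0267, 0.0873]
wrist_force: [-2.4, -0.1, 0.9]
tcp_pos: [0.5403, 0.0268, 0.0872]
wrist_force: [-1.5, -0.9, 0.4]
tcp_pos: [0.5405, 0.0268, 0.0872]
wrist_force: [-1.9, -0.0, 1.3]
```

```bash
python3 -m inch '[{"hand":1,"slide":[0.03,0.005,0],"yaw":0}]' | grep -E 'tcp|force'
python3 -m inch '[{"hand":1,"slide":[0.03,0.005,0],"yaw":0}]' | grep -E 'tcp|force'
python3 -m inch '[{"hand":1,"slide":[0.03,0.005,0],"yaw":0}]' | grep -E 'tcp|force'
```

```text
tcp_pos: [0.5407, 0.0268, 0.0872]
wrist_force: [-3.5, 0.3, 1.0]
tcp_pos: [0.5409, 0.0269, 0.0872]
wrist_force: [-3.5, -0.5, 1.3]
tcp_pos: [0.5412, 0.027, 0.0872]
wrist_force: [-3.5, 0.0, 1.4]
```

The force has risen to a steady 3.5 N, so one screw is touching and the bar is swinging.

```bash
python3 -m inch '[{"hand":1,"slide":[0.03,0.005,0],"yaw":0}]' | grep -E 'tcp|force'
python3 -m inch '[{"hand":1,"slide":[0.03,0.005,0],"yaw":0}]' | grep -E 'tcp|force'
```

```text
tcp_pos: [0.5414, 0.027, 0.0871]
wrist_force: [-4.0, 0.4, 1.8]
tcp_pos: [0.5414, 0.0269, 0.0871]
wrist_force: [-5.2, 1.0, 2.4]
```

```bash
python3 -m inch '[{"hand":1,"slide":[0.03,0.005,0],"yaw":0}]' | grep -E 'tcp|force'
python3 -m inch '[{"hand":1,"slide":[0.03,0.005,0],"yaw":0}]' | grep -E 'tcp|force'
```

```text
tcp_pos: [0.5415, 0.0269, 0.087]
wrist_force: [-5.3, 0.9, 3.0]
tcp_pos: [0.5416, 0.0269, 0.087]
wrist_force: [-4.9, 0.7, 2.9]
```

```bash
python3 -m inch '[{"hand":1,"slide":[0.03,0.005,0],"yaw":0}]' | grep -E 'tcp|force'
python3 -m inch '[{"hand":1,"slide":[0.03,0.005,0],"yaw":0}]' | grep -E 'tcp|force'
python3 -m inch '[{"hand":1,"slide":[0.03,0.005,0],"yaw":0}]' | grep -E 'tcp|force'
```

```text
tcp_pos: [0.5416, 0.0268, 0.0869]
wrist_force: [-5.6, -0.4, 2.3]
tcp_pos: [0.5417, 0.0268, 0.0868]
wrist_force: [-5.9, 0.1, 3.7]
tcp_pos: [0.5417, 0.0268, 0.0868]
wrist_force: [-7.3, -0.1, 3.5]
```

```bash
python3 -m inch '[{"hand":1,"slide":[0.04,0.006,0],"yaw":0},{"hand":1,"slide":[0.08,0.012,0],"yaw":0}]' | grep -E 'tcp|force'
python3 -m inch '[{"hand":1,"slide":[0.04,0.006,0],"yaw":0},{"hand":1,"slide":[0.04,0.006,0],"yaw":0}]' | grep -E 'tcp|force'
python3 - <<'E'
from h import *
I=capture("top");J=capture("scene");cv2.imwrite("pics/t4.png",I);cv2.imwrite("pics/s4.png",J);print(sense()["wrist_force"])
a=cv2.resize(I[195:255,300:345],None,fx=9,fy=9,interpolation=cv2.INTER_CUBIC)
b=cv2.resize(J[200:290,225:300],None,fx=5,fy=6,interpolation=cv2.INTER_CUBIC)
cv2.imwrite("pics/c5.png",np.hstack([a,b]))
E
```

```text
tcp_pos: [0.5419, 0.0267, 0.0866]
wrist_force: [-7.9, 0.1, 5.0]
tcp_pos: [0.542, 0.0267, 0.0865]
wrist_force: [-8.2, 0.6, 4.5]
[-8.68769536  0.371736    5.60262162]
```

View pics/c5.png

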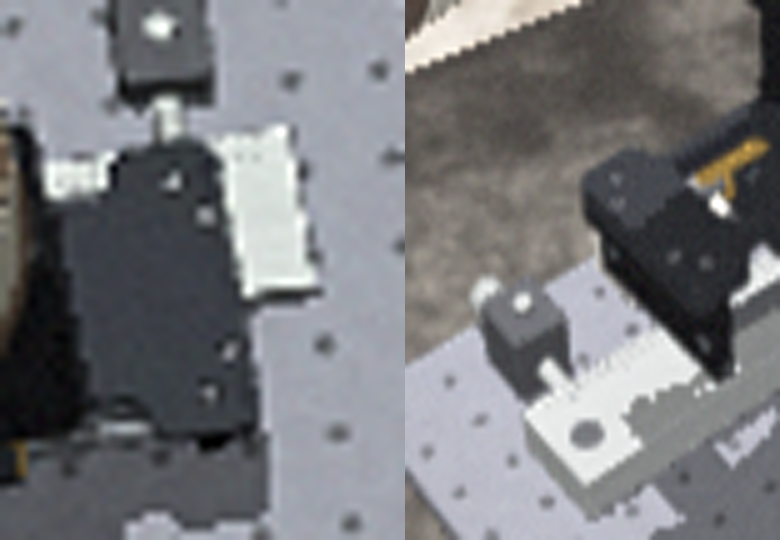

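The edge now overlaps both noses in the images, and the load is about 8.5 N with the TCP stalled. I'll hold it with a slight increase for over a second.

```bash
python3 -m inch '[{"hand":1,"slide":[0.03,0.005,0],"yaw":0},{"hand":1,"slide":[0.06,0.01,0],"yaw":0},{"hand":1,"slide":[0.06,0.01,0],"yaw":0},{"hand":1,"slide":[0.06,0.01,0],"yaw":0},{"hand":1,"slide":[0.06,0.01,0],"yaw":0}]' | grep -E 'tcp|force'
python3 -m inch '[{"hand":1,"slide":[0,0,0],"yaw":0},{"hand":1,"slide":[0,0,0],"yaw":0},{"hand":1,"slide":[0,0,0],"yaw":0},{"hand":1,"slide":[0,0,0],"yaw":0},{"hand":1,"slide":[0,0,0],"yaw":0},{"hand":1,"slide":[0,0,0],"yaw":0},{"hand":1,"slide":[0,0,0],"yaw":0}]' | grep -E 'time|tcp|force'
```

```text
tcp_pos: [0.5421, 0.0267, 0.0864]
wrist_force: [-10.5, 0.3, 4.1]
time_s: 14.15
tcp_pos: [0.5421, 0.0267, 0.0864]
wrist_force: [-9.7, 0.1, 3.5]
```

```bash
python3 -m inch '[{"hand":1,"slide":[-0.1,-0.016,0],"yaw":0},{"hand":1,"slide":[-0.2,-0.03,0],"yaw":0},{"hand":1,"slide":[-0.4,-0.06,0],"yaw":0},{"hand":1,"slide":[-0.7,-0.11,0],"yaw":0},{"hand":1,"slide":[-1.2,-0.19,0],"yaw":0},{"hand":1,"slide":[-2,-0.32,0],"yaw":0},{"hand":1,"slide":[-3,-0.5,1],"yaw":0},{"hand":1,"slide":[-3.5,-0.5,5],"yaw":0},{"hand":1,"slide":[-3.5,-2,10],"yaw":0},{"hand":1,"slide":[-4,-7,13],"yaw":0.08}]'
python3 -m inch '[{"hand":0.2,"slide":[-0.2,-5,0],"yaw":0.1},{"hand":0.2,"slide":[-0.5,-10,0],"yaw":0.2},{"hand":0.2,"slide":[-0.8,-15,0],"yaw":0.3},{"hand":0.2,"slide":[-1.1,-20,0],"yaw":0.4},{"hand":0.2,"slide":[-1.4,-24,0],"yaw":0.42},{"hand":0.2,"slide":[-1.9,-25.3,0],"yaw":0.42},{"hand":0.2,"slide":[-1.9,-25.3,0],"yaw":0.42},{"hand":0.2,"slide":[-1.9,-25.3,0],"yaw":0.42}]'
python3 - <<'E'
from h import *
I=capture("top");cv2.imwrite("pics/t5.png",I);W=capture("wrist");cv2.imwrite("pics/w5.png",W)
s=sense();c=cam("top");print(s["tcp_pos"],ray(c,(422.9,259),.062))
a=cv2.resize(I[180:300,222:362],None,fx=4.2,fy=4.2,interpolation=cv2.INTER_CUBIC)
b=W[:, 200:440]; a=np.vstack([a]);h=max(a.shape[0],b.shape[0])
p=lambda x:np.vstack([x,np.zeros((h-x.shape[0],x.shape[1],3),np.uint8)])
o=np.hstack([p(a),p(b)[:,:210]]);cv2.imwrite("pics/c6.png",o);print(o.shape)
E
```

```text
time_s: 15.4
tcp_pos: [0.5063, -0.0418, 0.2209]
ee_rot: [[-0.97, -0.243, 0.006], [-0.243, 0.97, 0.001], [-0.006, -0.001, -1.0]]
wrist_force: [1.0, 0.5, -0.3]
gripper_width: 0.006
time_s: 16.4
tcp_pos: [0.4864, -0.2943, 0.2176]
ee_rot: [[-0.79, -0.613, 0.0], [-0.613, 0.79, 0.0], [-0.0, -0.0, -1.0]]
wrist_force: [-0.6, -0.4, -0.7]
gripper_width: 0.775
[ 0.48665068 -0.29423765  0.2175253 ] [ 0.48279132 -0.29625963  0.062     ]
(504, 798, 3)
```

View pics/c6.png

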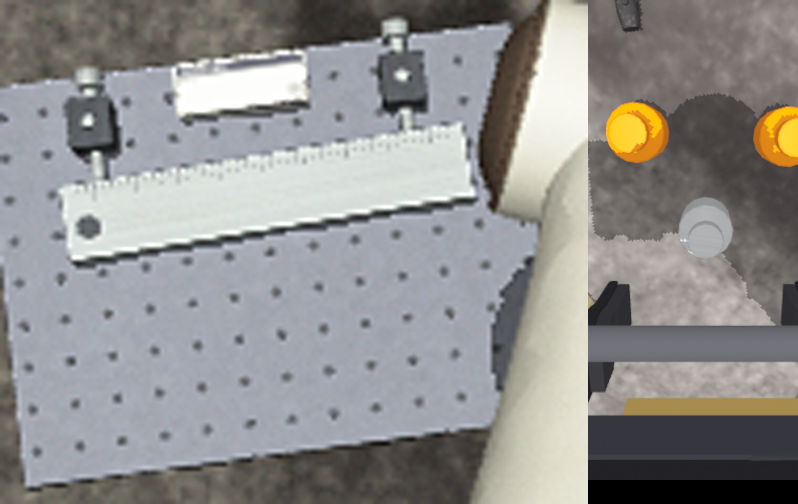

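The bar touches both noses, with corners at (60,189), (464,124), (475,198) and (72,264). The wrist view shows the weight's knob at wrist pixel (318,238).

```bash
python3 - <<'E'
from h import *
c=cam("wrist"); print("weight wrist",ray(c,(318,238),.062)); s=sense();print(s["tcp_pos"],s["ee_rot"][:,1])
for p in[(.4828,-.2963,.062),(.4828,-.2963,.036)]:print(proj(c,p))
for z in (0,.062):
  P=ray(c,(318,238),.062).copy();P[2]=z;print(proj(c,P))
t=cam("top")
P=[ray(t,(222+(u+.5)/4.2-.5,180+(v+.5)/4.2-.5),.028) for u,v in[(60,189),(464,124),(475,198),(72,264)]]
P=np.array(P);print(P.round(4),P.mean(0)); d=P[0]-P[1];print(np.degrees(np.arctan2(d[1],d[0])),np.linalg.norm(d))
E
```

```text
weight wrist [ 0.48134316 -0.29924268  0.062     ]
[ 0.48665068 -0.29423765  0.2175253 ] [-6.13533473e-01  7.89668692e-01 -1.84893838e-04]
[320.16972411 242.31919435]
[319.95368639 232.47448025]
[317.94834922 217.8437935 ]
[318. 238.]
[[ 0.576   0.1527  0.028 ]
 [ 0.6117 -0.0844  0.028 ]
 [ 0.5677 -0.0901  0.028 ]
 [ 0.5317  0.1454  0.028 ]] [0.57176957 0.03090378 0.028     ]
98.57707034675552 0.23983932880438652
```

```bash
python3 -m inch '[{"hand":0.2,"slide":[-0.45,-0.35,-3],"yaw":0},{"hand":0.2,"slide":[-0.45,-0.35,-7],"yaw":0},{"hand":0.2,"slide":[-0.45,-0.35,-10],"yaw":0},{"hand":0.2,"slide":[-0.45,-0.35,-12.5],"yaw":0},{"hand":0.2,"slide":[-0.45,-0.35,-13.8],"yaw":0},{"hand":0.2,"slide":[-0.45,-0.35,-14.1],"yaw":0},{"hand":0.2,"slide":[-0.45,-0.35,-14.1],"yaw":0}]'
python3 -m inch '[{"hand":1,"slide":[0,0,0],"yaw":0},{"hand":1,"slide":[0,0,0],"yaw":0},{"hand":1,"slide":[0,0,0],"yaw":0},{"hand":1,"slide":[0,0,0],"yaw":0},{"hand":1,"slide":[0,0,0],"yaw":0},{"hand":1,"slide":[0,0,0],"yaw":0},{"hand":1,"slide":[0,0,0],"yaw":0},{"hand":1,"slide":[0,0,0],"yaw":0}]'
```

```text
time_s: 17.38
tcp_pos: [0.4825, -0.2988, 0.077]
ee_rot: [[-0.79, -0.613, 0.001], [-0.613, 0.79, -0.001], [-0.001, -0.001, -1.0]]
wrist_force: [0.2, -0.5, 0.5]
gripper_width: 0.802
time_s: 18.38
tcp_pos: [0.4818, -0.2989, 0.0764]
ee_rot: [[-0.791, -0.612, -0.0], [-0.612, 0.791, 0.0], [0.0, 0.0, -1.0]]
wrist_force: [-1.5, 1.5, 4.4]
gripper_width: 0.455
```

The weight is gripped on its cylinder, at an opening of 39.6 mm. I'll lift it and carry it above the bar's middle.

```bash
python3 -m inch '[{"hand":1,"slide":[0,0,1],"yaw":0},{"hand":1,"slide":[0,0,3],"yaw":0},{"hand":1,"slide":[0,0,6],"yaw":0},{"hand":1,"slide":[0.5,1,9],"yaw":0},{"hand":1,"slide":[1.5,5,10],"yaw":-0.1},{"hand":1,"slide":[3,10,10],"yaw":-0.2},{"hand":1,"slide":[4.5,15,10],"yaw":-0.3},{"hand":1,"slide":[6,20,10],"yaw":-0.4},{"hand":1,"slide":[7.2,25,10],"yaw":-0.5},{"hand":1,"slide":[8.3,29,10],"yaw":-0.506}]'
python3 -m inch '[{"hand":1,"slide":[0.5,2.5,-1],"yaw":0},{"hand":1,"slide":[0.7,3.9,-2],"yaw":0},{"hand":1,"slide":[0.7,3.9,-3.5],"yaw":0},{"hand":1,"slide":[0.7,3.9,-4.5],"yaw":0},{"hand":1,"slide":[0.7,3.9,-4.5],"yaw":0},{"hand":1,"slide":[0.7,3.9,-4.5],"yaw":0},{"hand":1,"slide":[0.7,3.9,-4.5],"yaw":0}]'
python3 - <<'E'
from h import *
s=sense();print(s["tcp_pos"],np.degrees(np.arctan2(s["ee_rot"][1,1],s["ee_rot"][0,1])))
W=capture("wrist");cv2.imwrite("pics/w6.png",W);J=capture("scene");cv2.imwrite("pics/s6.png",J)
c=cv2.resize(J[170:330,200:420],None,fx=2.2,fy=2.2,interpolation=cv2.INTER_CUBIC)
d=cv2.resize(W[200:480,180:460],None,fx=1.1,fy=1.1)
o=np.zeros((360,800,3),np.uint8);o[:c.shape[0],:c.shape[1]]=c;o[:308,486:794]=d;cv2.imwrite("pics/c7.png",o)
E
```

```text
time_s: 19.62
tcp_pos: [0.5646, -0.007, 0.1756]
ee_rot: [[-0.988, -0.152, -0.001], [-0.152, 0.988, 0.0], [0.001, 0.0, -1.0]]
wrist_force: [-0.2, 0.1, -4.2]
gripper_width: 0.448
time_s: 20.5
tcp_pos: [0.5722, 0.0298, 0.1319]
ee_rot: [[-0.988, -0.152, 0.001], [-0.152, 0.988, 0.0], [-0.001, 0.0, -1.0]]
wrist_force: [-0.1, -1.0, -5.3]
gripper_width: 0.451
[0.5722474  0.02983254 0.13186494] 98.7255065035036
```

View pics/c7.png

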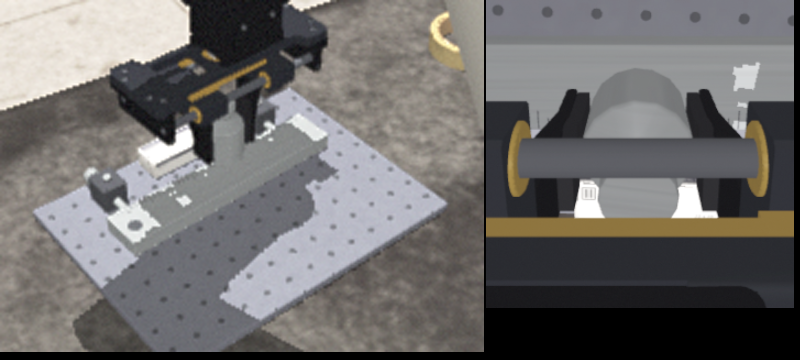

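The weight hangs upright over the bar's middle. In the wrist view the foot's near rim is at about wrist pixel (318,262), and the bar's rear lower edge is at about row 240.

```bash
python3 - <<'E'
from h import *
c=cam("wrist");s=sense();R=s["ee_rot"];t=s["tcp_pos"]
print("rim in tool",R.T@(ray(c,(318,262),t[2]-.0764)-t))
for z in(.01,.028):print("edge",z,R.T@(ray(c,(318,240),z)-t))
W=cv2.imread("pics/w6.png").astype(int)
for col in (220,400,410): print(col,W[225:290:1,col].sum(1).tolist())
E
```

```text
rim in tool [ 0.01718319 -0.00064121  0.0763826 ]
edge 0.01 [ 0.01497676 -0.000603    0.12174679]
edge 0.028 [ 0.01998397 -0.00061542  0.10374172]
220 [375, 379, 378, 376, 377, 377, 375, 372, 367, 367, 363, 368, 372, 378, 383, 410, 447, 454, 455, 451, 447, 447, 447, 449, 448, 445, 441, 444, 446, 443, 442, 443, 446, 450, 450, 450, 449, 452, 453, 454, 454, 453, 456, 455, 454, 453, 450, 446, 441, 445, 445, 449, 449, 446, 441, 442, 448, 453, 450, 450, 454, 452, 451, 452, 453]
400 [387, 387, 388, 385, 386, 384, 386, 381, 376, 380, 380, 378, 379, 381, 383, 396, 441, 449, 459, 460, 455, 450, 448, 446, 447, 443, 442, 442, 444, 445, 446, 445, 445, 453, 460, 458, 459, 459, 457, 450, 444, 441, 442, 443, 448, 450, 448, 447, 450, 449, 448, 449, 451, 451, 449, 451, 452, 453, 453, 454, 452, 455, 451, 451, 454]
410 [386, 385, 385, 386, 383, 384, 385, 380, 376, 378, 381, 378, 379, 378, 383, 395, 439, 451, 458, 461, 456, 449, 446, 445, 448, 445, 442, 445, 443, 447, 444, 443, 446, 452, 456, 457, 533, 659, 657, 647, 641, 638, 638, 640, 644, 647, 646, 647, 649, 648, 646, 647, 649, 648, 613, 451, 449, 451, 452, 452, 454, 454, 453, 450, 451]
```

Relative to the tool, the weight's centre is at −2.8 mm and the bar's centre at −2.5 mm, so they are aligned. I'll lower straight down, gently at the end.

```bash
python3 -m inch '[{"hand":1,"slide":[0,0,-0.5],"yaw":0},{"hand":1,"slide":[0,0,-1.1],"yaw":0},{"hand":1,"slide":[0,0,-1.6],"yaw":0},{"hand":1,"slide":[0,0,-2],"yaw":0},{"hand":1,"slide":[0,0,-2.2],"yaw":0},{"hand":1,"slide":[0,0,-2.4],"yaw":0},{"hand":1,"slide":[0,0,-2.5],"yaw":0},{"hand":1,"slide":[0,0,-2.5],"yaw":0}]'
python3 -m inch '[{"hand":1,"slide":[0,0,-0.05],"yaw":0},{"hand":1,"slide":[0,0,-0.1],"yaw":0},{"hand":1,"slide":[0,0,-0.15],"yaw":0},{"hand":1,"slide":[0,0,-0.15],"yaw":0}]' | grep -E 'tcp|force'
python3 -m inch '[{"hand":1,"slide":[0,0,-0.03],"yaw":0},{"hand":1,"slide":[0,0,-0.06],"yaw":0}]' | grep -E 'tcp|force'
```

```text
time_s: 21.6
tcp_pos: [0.5719, 0.0301, 0.1063]
ee_rot: [[-0.988, -0.152, 0.0], [-0.152, 0.988, 0.0], [-0.0, 0.0, -1.0]]
wrist_force: [-0.0, -0.6, -3.2]
gripper_width: 0.452
tcp_pos: [0.5719, 0.0301, 0.1047]
wrist_force: [0.7, -0.7, -4.3]
tcp_pos: [0.5719, 0.0301, 0.1045]
wrist_force: [-1.2, -0.7, -1.0]
```

Contact came at the predicted height, with most of the load already on the bar. One more small step, then release in stages.

```bash
python3 -m inch '[{"hand":1,"slide":[0,0,-0.02],"yaw":0},{"hand":1,"slide":[0,0,-0.02],"yaw":0}]' | grep -E 'tcp|force'
python3 -m inch '[{"hand":0.5,"slide":[0,0,0],"yaw":0},{"hand":0.45,"slide":[0,0,0],"yaw":0},{"hand":0.4,"slide":[0,0,0],"yaw":0},{"hand":0.35,"slide":[0,0,0],"yaw":0},{"hand":0.3,"slide":[0,0,0],"yaw":0},{"hand":0.3,"slide":[0,0,0],"yaw":0}]'
python3 -m inch '[{"hand":0.3,"slide":[0,0,0.5],"yaw":0},{"hand":0.3,"slide":[0,0,1.5],"yaw":0},{"hand":0.3,"slide":[0,0,4],"yaw":0},{"hand":0.3,"slide":[0,0,7.5],"yaw":0},{"hand":0.3,"slide":[0,0,11],"yaw":0},{"hand":0.3,"slide":[-3,-5,13],"yaw":0},{"hand":0.3,"slide":[-6,-10,13],"yaw":0},{"hand":0.3,"slide":[-9,-15,13],"yaw":0},{"hand":0.3,"slide":[-11,-20,13],"yaw":0},{"hand":0.3,"slide":[-12,-25,13],"yaw":0}]'
python3 -m inch '[{"hand":0.3,"slide":[0,-5,0],"yaw":0},{"hand":0.3,"slide":[0,-8,0],"yaw":0},{"hand":0.3,"slide":[0,-8,0],"yaw":0},{"hand":0.3,"slide":[0,-8,0],"yaw":0}]'
python3 - <<'E'
from h import *
I=capture("top");J=capture("scene");cv2.imwrite("pics/t7.png",I);cv2.imwrite("pics/s7.png",J)
a=cv2.resize(I[185:255,225:350],None,fx=6.4,fy=6.4,interpolation=cv2.INTER_CUBIC)[:420]
b=cv2.resize(J[180:310,210:410],None,fx=4,fy=4,interpolation=cv2.INTER_CUBIC)
cv2.imwrite("pics/c8.png",a)
cv2.imwrite("pics/c9.png",b)
E
```

```text
tcp_pos: [0.572, 0.0301, 0.1045]
wrist_force: [-2.0, 0.9, 1.6]
time_s: 23.35
tcp_pos: [0.5719, 0.0301, 0.1039]
ee_rot: [[-0.988, -0.152, 0.0], [-0.152, 0.988, -0.0], [-0.0, -0.0, -1.0]]
wrist_force: [-0.7, -0.3, 0.9]
gripper_width: 0.695
time_s: 24.6
tcp_pos: [0.4507, -0.2213, 0.2353]
ee_rot: [[-0.988, -0.153, 0.002], [-0.153, 0.988, -0.0], [-0.002, -0.001, -1.0]]
wrist_force: [0.5, 1.2, -0.9]
gripper_width: 0.703
time_s: 25.1
tcp_pos: [0.4517, -0.2995, 0.2343]
ee_rot: [[-0.988, -0.152, 0.0], [-0.152, 0.988, 0.0], [-0.0, 0.0, -1.0]]
wrist_force: [-0.0, -0.1, 0.5]
gripper_width: 0.697
```

View pics/c8.png

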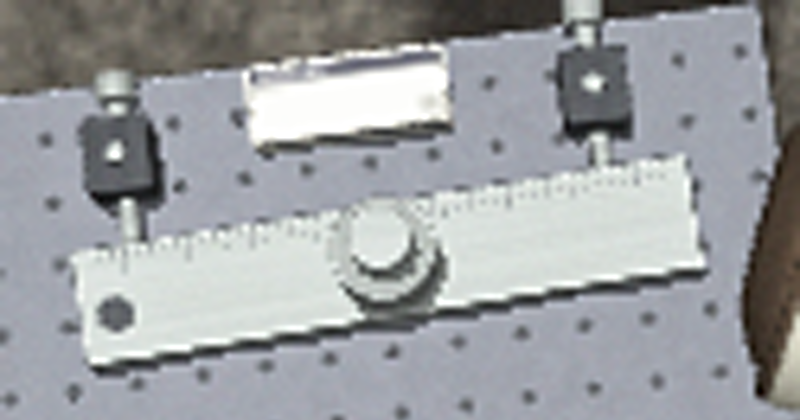

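View pics/c9.png

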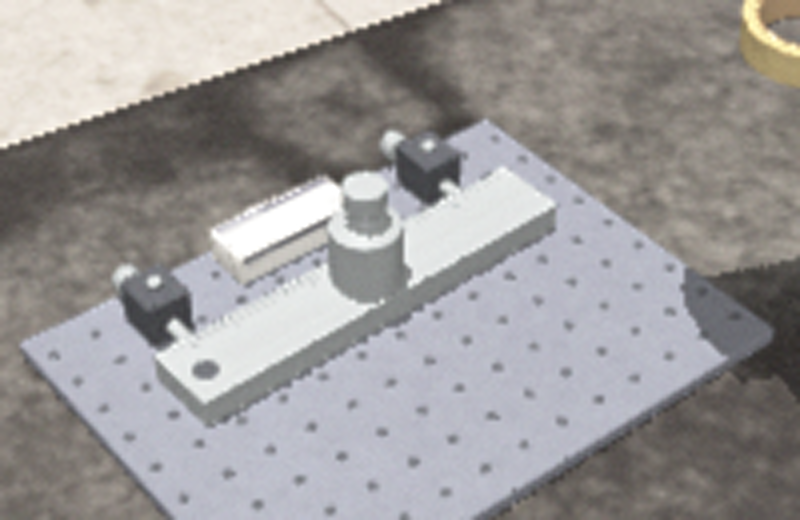

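The weight stands upright mid-bar (knob at (380,235) in the top crop), and the edge meets both noses at (133,240) and (601,165). I'll check for sub-pixel bar movement since the push, then hand in.

```bash
python3 - <<'E'
from h import *
A=cv2.imread("pics/t5.png",0).astype(np.float32);B=cv2.imread("pics/t7.png",0).astype(np.float32)
for n,(y0,y1,x0,x1) in dict(left=(222,244,234,262),right=(208,232,302,334),plate=(255,290,240,300)).items():
    a,b=A[y0:y1,x0:x1],B[y0:y1,x0:x1]
    print(n,cv2.phaseCorrelate(a.copy(),b.copy(),cv2.createHanningWindow((x1-x0,y1-y0),cv2.CV_32F)),abs(a-b).mean())
s=sense();print(s["time_s"],s["gripper_width"])
E
```

```text
left ((-0.015168705004008132, 0.020081259168708954), 1.0057695163620843) 1.4366883
right ((0.03045876553015603, -0.06708352759653913), 0.9932260264952978) 1.4947916
plate ((0.0854444122973419, 0.0326276212748553), 0.9791914926634895) 1.744762
25.2 0.696473538537685
```

```bash
python3 -c "
from station import finish_job
print(finish_job())"
```

```text
the job is handed in; nothing more can be done
None
```

The straightedge is against both stop screws, the steel weight stands upright on its middle, and I handed the job in at 25.2 s.

- **Push:** With the jaws shut, I pushed the bar at its middle until it met one screw at about 3.5 N and swung onto the other. I then held it for over a second; the two readings taken then were 10.5 and 9.7 N in total, shared by the two stops.
- **Weight:** After backing off, I gripped the steel weight by its cylinder and lowered it in sub-millimetre steps. It touched at the height I had predicted, and I released it in stages and moved clear.
- **Last checks:** The final pictures show the edge meeting both noses and the weight standing mid-bar. Between the end of the push and the end of the job, the bar moved no more than the image noise: under 0.1 pixel, or about 0.2 mm.
- **Limits of the checks:** Contact with both screws is judged from the pictures and the force rise, as I could not measure the force on each stop separately. The wrist also read 4–6 N upward during the push, so the fingers were pressing the bar down slightly. The cameras agreed on positions only to about 2–5 mm. No check failed.

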